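# Put the orifice fittings away in the locked parts carousel

### The arm

A 7-joint arm with a two-finger parallel gripper is mounted at the origin on the work surface. World frame = base frame: x ahead of the robot, y to its left, z up, the work surface at z = 0. Lengths are in m, angles in rad, forces in N, time in s.
With the tool pointing down it reaches from about 0.4 to 0.85 m from the base axis. Payload 4.5 kg.
Tool frame: the origin (TCP) lies between the finger pads; the fingertips stand 17 mm ahead of it and the grasp point (between the pads) lies 2 mm behind it; z points along the fingers, y is the line along which they close (so a half turn about z gives the same grasp; the last joint's range is limited). The gripper opens to 88 mm and grips with 3 to 60 N. Pads are 18 mm wide; open, the fingers measure 123 mm over their backs; the gripper's body (75 mm by 187 mm) begins 45 mm behind the grasp point.
Start: joints at [1.268, 0.689, -0.195, 1.565, 0.157, 0.902, -0.215], TCP at [0.207, -0.59, 0.256] pointing down, gripper open.
Joint ranges: [-3.01, 3.01], [-0.46, 2.08], [-1.47, 1.51], [0.13, 2.56], [-1, 4.14], [0.04, 2.09], [-2.66, 2.66]. Speed limits (rad/s): [2.57, 2.57, 3.14, 3.14, 3.14, 3.14, 3.14].

### API

Orientations are given as a unit quaternion [w, x, y, z].
In Python, from workcell import get_state, get_image, close_job gives the robot as it stands.
- The arm moves only by the tool drive_tool, never from a script. Its argument "steps" is one flat list of numbers, 6 for each row, row after row: the shift along the tool's x, y, z in mm, then the turn, a rotation vector about the tool's x, y, z in rad. In form: [dx, dy, dz, rx, ry, rz, dx, dy, dz, rx, ry, rz, ...]. A call has 1 to 5 rows; each row is the pose to reach, as a shift and turn from the pose commanded when the call began, along the tool's axes at that moment; what a row does not reach only later rows make up. A row lasts 1/12 s, in which the tool goes at most 41.7 mm and 7.16 degrees, less where a joint would pass 70% of its speed; a pose out of reach is approached as far as the arm can. A call with a gripper value outside its range is refused whole. "grip" is the opening, from 0 (shut) to 1 (fully open), set as the call begins (left out, the last holds). The fingers move at their own pace and stop on an object; "newtons" is the grip in N (left out, the last holds). Time passes only in rows, so rows that repeat a pose let the fingers close. It gives the time, the measured TCP pose, the force, the opening and the grip force at its end, in the units of the state.
- get_state(): the state, without advancing time (a new reading comes with each control period).
- get_image(name): name is "scene" or "top"; returns a dict with "pixels" (384x512x3 uint8, blue, green, red), "intrinsics" (3x3 intrinsics, pixels), "k1" (the pictures are not rectified: a ray, as slopes to the right and down, at radius r is drawn at 1 + k1 r^2 times it, then the intrinsics apply), "pose" (4x4, takes a point from camera to world coordinates). Camera axes: x right, y up, looking along -z (the intrinsics and any distortion apply to the point x, -y, -z); pixel columns grow to the right and rows downward; lengths in m; the calibration is good to about 2 mm. A picture is of the moment at which its call begins. There is no depth.
- close_job(): hands the job in; it is judged then, once.
The state is a dict: "clock": time; "q": joint angles; "qvel": joint speeds; "tau": joint torques, N m; "tcp_pos": TCP position; "eef_rot": TCP orientation; "wrist_force": force on the tool from outside, world axes, zero at the start; "ft_torque": the same for the moment, N m; "opening": opening from 0.0 (shut) to 1.0 (fully open); "grasp_force": force on a finger pad.
Only numpy, scipy, OpenCV 4.12 (cv2) and the standard library are available. Lean on these libraries where they do the work, as an engineer would, in place of code of your own. Each camera call takes 0.05 s, during which the arm holds its last target. There are 200 camera calls.

### The job

Put every loose brass orifice fitting on the bench away in the parts carousel: draw its transport lock out to the end stop, turn the dial cover until its opening stands squarely over the compartment whose sample post carries a fitting of the same kind, and put all the loose fittings in so that they rest inside that compartment, below the cover. Then turn the cover until its opening is back over the solid land beside the lock, and only then slide the lock fully home to its stop. Never turn the cover while the lock is in, and leave the other things on the bench where they are.

Things in the scene. Friction and masses are not known exactly. Their poses are not given: they have to be found in the camera images.
- carousel_axis (a point): centre of the fixed parts carousel, on its cover's vertical turning axis, 50 mm above the bench; the frame is the carousel's (its yaw varies). Four quarters are centred on +x, +y, -x and -y, divided by partitions along the diagonals: the first three are open compartments, the -y quarter (the lock's side) is a solid land
- carousel: the carousel: a round aluminium drum 240 mm in outer diameter and 49 mm tall, inner wall radius 116 mm, floor 6 mm above the bench, with a hub of 30 mm radius in the middle. Origin on the bench, on the axis; same axes as carousel_axis. Fixed. The lock sticks out from it along -y, to 235 mm from the axis
- cover (a joint): angle of the black slotted dial cover, rad, growing counter-clockwise from above, -3.35 to 3.35. At 0 its opening stands over the solid land on the lock's side (parked); at 1.571 over the +x quarter, at -1.571 over the -x quarter, at 3.142 or -3.142 over the +y quarter. Stays where it is left; takes about 0.1 N m to turn
- cover_grip (a point): on the cover's axis, 77 mm above the bench, at the height to grip its bar: an upright aluminium bar 14 mm wide (along this frame's x), 60 mm long (along y), from the cover's top (56 mm above the bench) up to 90 mm above the bench. The frame turns with the cover; the opening lies towards -y
- cover_opening (a point): middle of the cover's opening, on its top face, 80 mm out from the axis, 56 mm above the bench. The frame turns with the cover; the opening is a straight-sided slot 76 mm wide along this frame's x, from 42 mm out from the axis to the rim (-y is outward). The cover is 6 mm thick
- cover_mark (a point): a reference point turning with the cover, in line with the middle of the opening, 155 mm out from the axis; when the opening stands over a compartment this point stands over that compartment's sample post
- lock (a joint): travel of the carousel's transport lock, m: 0 is fully home (bolt in the drum, cover locked), 0.040 is fully drawn out to its end stop; it slides straight outward along the carousel's -y. It takes about 2 N and stays where it is left
- lock_grip (a point): middle of the lock's black fin grip, 38 mm above the bench. The fin is 14 mm wide along this frame's x and 26 mm long along y (the sliding direction; -y is outward); it stands from 20 to 52 mm above the bench, over a bolt plate and rails up to 20 mm high. When home it is 158 mm from the carousel's axis
- post_fitting: steel post standing on the bench 155 mm from the carousel's axis, outside the middle of the compartment WANTED: it carries a fixed brass sample just like the loose fittings (hexagon below, round spigot above). Origin at its foot; 73 mm tall, pad 38 mm in diameter. Which compartment it stands at varies; it cannot be moved
- post_ring: a like fixed post at another compartment, carrying a flat steel ring 32 mm in diameter; 46 mm tall; origin at its foot
- post_lever: a like fixed post at the third compartment, carrying a small green lever; 49 mm tall; origin at its foot
- fitting1_center (a point): a loose brass orifice fitting: hexagonal foot 26 mm across flats (30 over corners), 14 mm tall, and above it a round spigot 18 mm in diameter; 34 mm tall in all, about 75 g; starts upright on its foot, any yaw. This point is its centre, 17 mm above the underside; its z axis runs from foot to spigot. None if absent in this run
- fitting2_center (a point): a loose brass orifice fitting: hexagonal foot 26 mm across flats (30 over corners), 14 mm tall, and above it a round spigot 18 mm in diameter; 34 mm tall in all, about 75 g; starts upright on its foot, any yaw. This point is its centre, 17 mm above the underside; its z axis runs from foot to spigot. None if absent in this run
- fitting3_center (a point): a loose brass orifice fitting: hexagonal foot 26 mm across flats (30 over corners), 14 mm tall, and above it a round spigot 18 mm in diameter; 34 mm tall in all, about 75 g; starts upright on its foot, any yaw. This point is its centre, 17 mm above the underside; its z axis runs from foot to spigot. None if absent in this run
- fitting4_center (a point): a loose brass orifice fitting: hexagonal foot 26 mm across flats (30 over corners), 14 mm tall, and above it a round spigot 18 mm in diameter; 34 mm tall in all, about 75 g; starts upright on its foot, any yaw. This point is its centre, 17 mm above the underside; its z axis runs from foot to spigot. None if absent in this run
- second_stage: bystander: chrome regulator second-stage body, a round housing 68 mm in diameter and 36 mm tall with a stub to its +x (to 58 mm) and a mouthpiece flange to -x (to 55 mm); origin at the centre of its underside
- bakelite_cover: bystander: black bakelite front cover, a disc 58 mm in diameter and 16 mm tall; origin at the centre of its underside
- venturi_lever: bystander: small green plastic venturi lever, 58 mm long along its x (from -26 to +32 mm), 20 mm wide, 11 mm tall; origin on its underside; lies among the fittings
- grease_jar: bystander: small jar, 54 mm in diameter, 55 mm tall; origin at the centre of its underside
- spanner: bystander: steel spanner 170 mm long, lying along its x; origin under its middle
- driver: bystander: screwdriver 180 mm long, lying along its x; origin under its middle
Mind the look-alikes: they are no part of the job. Leave any blue look-alike of the part that bears fitting3_center alone.

How it is judged:
On the way, in this order (a step that is already met when the one before it is completed fails the run):
1. the transport lock is drawn out to its end stop (value of joint lock above 0.037 m), for 0.2 s.
2. with the lock still out, the cover's opening stands over the compartment with the fitting sample (value of joint lock above 0.03 m and horizontal distance between cover_mark and post_fitting below 0.028 m), for 0.2 s.
3. all the loose fittings lie inside that compartment, below the cover (horizontal distance between each of fitting1_center, fitting2_center, fitting3_center, fitting4_center and carousel_axis below 0.112 m and horizontal distance between each of fitting1_center, fitting2_center, fitting3_center, fitting4_center and post_fitting below 0.12 m and height (world z) of each of fitting1_center, fitting2_center, fitting3_center, fitting4_center below 0.046 m), for 0.3 s.
4. the cover is turned back so that its opening is over the solid land (value of joint cover between -0.17 and 0.17 rad and value of joint lock above 0.03 m), for 0.2 s.
At the end, for the whole second after the job is handed in: all the loose fittings lie at rest inside the compartment at the fitting sample post (centres within 112 mm of the carousel's axis, within 120 mm of that post, lower than 46 mm above the bench), the cover's opening is over the solid land (within 0.17 rad) and the lock is home (within 3 mm) (all of step 3 and value of joint cover between -0.17 and 0.17 rad and value of joint lock below 0.003 m and linear speed of each of fitting1, fitting2, fitting3, fitting4 below 0.02 m/s); the robot touches nothing.
It fails at once if the cover is turned while the lock is in (less than 25 mm drawn) (value of joint lock below 0.025 m and (velocity of joint cover above 0.2 rad/s or velocity of joint cover below -0.2 rad/s)).
It fails at once if a bystander is moved by more than 60 mm (distance of any of second_stage, bakelite_cover, venturi_lever, grease_jar, spanner, driver from where it was at the start of the episode above 0.06 m).
Of fitting1, fitting2, fitting3, fitting4 only 2 to 4 are there at a start; the rules pass over those that are not, and their reading is None.
At some moment in a run one of fitting1, fitting2, fitting3, fitting4 may be knocked a few centimetres aside while the robot is not near it.
Once in a run the grip may slacken for a moment while it holds something.
It also fails if it takes over 210 s, if anything falls off the work surface, if the arm or the gripper's body presses on something with over 40 N, if the wrist force passes 120 N, or if a joint passes its speed limit or range.

## Working session

There is one attempt and no reset: what is moved stays moved. The work goes in short steps, Python scripts to look and compute and a tool call to move; the robot and the scene stay as the last step left them, time stands still between calls to the robot, and variables do not carry over. Pictures are saved under pics/ and viewed, at most 14 in all, crops included, and the job is handed in when it is done.

Besides the shell and the picture viewer there is one more tool, called after ">>>" as name(argument=value, ...) on one line, values as JSON. drive_tool: Moves the arm, as the interface text tells. Its arguments: {"type":"object","properties":{"steps":{"type":"array","items":{"type":"number"}},"grip":{"type":"number"},"newtons":{"type":"number"}},"required":["steps"]}

```bash
mkdir -p pics; cat > h.py <<'E'
import numpy as np, cv2
from workcell import get_state, get_image, close_job
from scipy.spatial.transform import Rotation as R
def cap(n,f):
    im=get_image(n); cv2.imwrite('pics/'+f,np.array(im['pixels'])); 
    np.savez(''+n+'.npz',K=im['intrinsics'],k1=im['k1'],P=im['pose']); return im
def load(n): 
    d=np.load(''+n+'.npz'); return d['K'],float(d['k1']),d['P']
def ray(n,u,v):
    K,k,P=load(n); p=np.linalg.inv(K)@[u,v,1]
    a=cv2.undistortPoints(np.array([[[u,v]]],float),K,np.array([k,0,0,0.]))[0,0]
    return P[:3,3],P[:3,:3]@np.array([a[0],-a[1],-1])
def at(n,u,v,z):
    o,d=ray(n,u,v); return o+d*(z-o[2])/d[2]
def proj(n,X):
    K,k,P=load(n); c=P[:3,:3].T@(np.array(X)-P[:3,3]); a=np.array([c[0],-c[1]])/-c[2]
    a=a*(1+k*(a@a)); return (K@[a[0],a[1],1])[:2]
def st():
    s=get_state(); return s,np.array(s['tcp_pos']),R.from_quat(np.array(s['eef_rot'])[[1,2,3,0]]).as_matrix()
def to(x,y,z,closeyaw=None):
    """tool-frame shift (mm) & rz to bring tool y along world yaw closeyaw(rad)"""
    s,p,M=st(); d=M.T@(np.array([x,y,z])-p)*1000
    print('t',s['clock'],'tcp',p.round(4),'shift',d.round(1),end=' ')
    yw=np.arctan2(M[1,1],M[0,1]); print('yaw(toolY)',round(yw,3),end=' ')
    if closeyaw is not None:
        e=(closeyaw-yw+np.pi/2)%np.pi-np.pi/2; print('rz',round(-e,3),'q7',round(s['q'][6],3),end='')
    print()
E
python3 - <<'E'
from h import *
for n in('top','scene'):
    im=cap(n,n+'0.png'); print(im['intrinsics'],im['k1'],np.array(im['pose']).round(3))
    cv2.imwrite('pics/%s0b.png'%n,cv2.resize(np.array(im['pixels']),(800,600),interpolation=cv2.INTER_CUBIC))
s,p,M=st(); print(s,M.round(3))
E
```

```text
[[406.86090646   0.         249.3700283 ]
 [  0.         406.86090646 195.80254909]
 [  0.           0.           1.        ]] 0.05045451474901455 [[-0.007  0.991 -0.137  0.426]
 [-1.    -0.005  0.011 -0.043]
 [ 0.01   0.137  0.991  1.073]
 [ 0.     0.     0.     1.   ]]
[[404.53758419   0.         254.31994676]
 [  0.         404.53758419 185.64596474]
 [  0.           0.           1.        ]] -0.07790366587554177 [[ 0.688 -0.456  0.564  1.186]
 [ 0.726  0.438 -0.531 -0.634]
 [-0.005  0.775  0.633  0.767]
 [ 0.     0.     0.     1.   ]]
{'clock': 0.1, 'q': array([ 1.2678216 ,  0.68991662, -0.19456785,  1.56619421,  0.15729303,
        0.90253082, -0.21511779]), 'qvel': array([ 0.0002376 , -0.00139709, -0.00082871, -0.00277943, -0.00134113,
        0.00099643,  0.00108587]), 'tau': array([-2.48332675e-03, -5.28500533e+01, -1.27135098e+00, -1.53837329e+01,
       -5.25804050e-02,  2.04840639e-03,  6.31932403e-05]), 'tcp_pos': array([ 0.20633871, -0.58939592,  0.25499334]), 'eef_rot': array([-8.07994287e-04,  9.85848816e-01,  1.67634798e-01, -1.81053979e-04]), 'wrist_force': array([-0.09351714, -0.69450789,  0.33394967]), 'ft_torque': array([-0.01054515,  0.0059552 , -0.00301982]), 'grasp_force': 0.0, 'opening': 1.0040995095858183} [[ 0.944  0.331 -0.001]
 [ 0.331 -0.944  0.002]
 [-0.    -0.002 -1.   ]]
```

View pics/top0b.png

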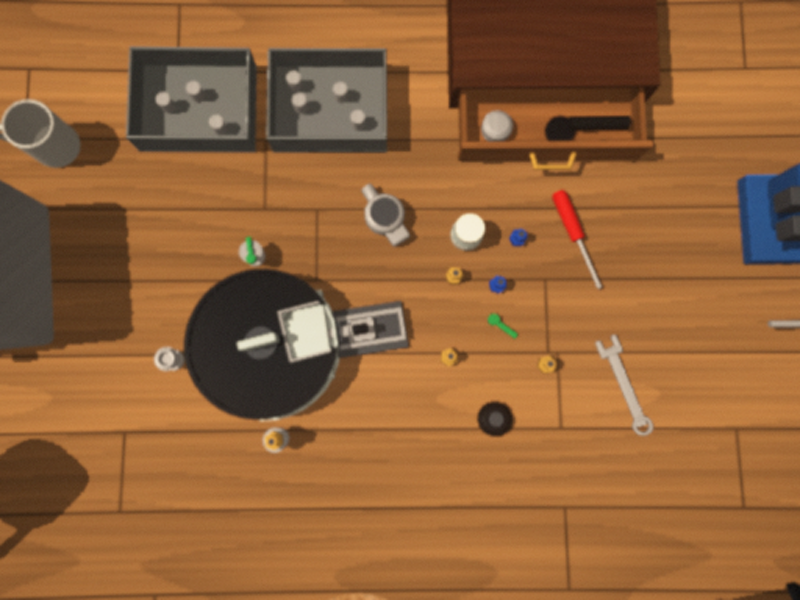

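View pics/scene0b.png

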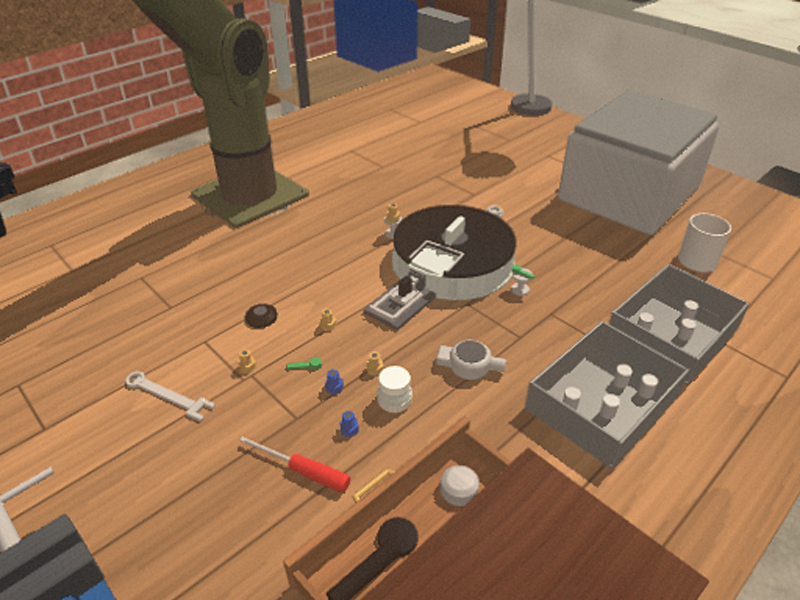

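The top view shows the drum at about (262,343), the lock to its right with its fin at (361,329), and the brass sample post at (275,440). The three loose brass fittings are at (455,275), (450,357) and (548,364). Two blue look-alikes are at (518,238) and (498,284). Next I'll measure more closely.

```bash
cat >> h.py <<'E'
def brass(f):
    im=cv2.imread(f); hsv=cv2.cvtColor(im,cv2.COLOR_BGR2HSV)
    m=cv2.inRange(hsv,(17,140,120),(32,255,255)); n,l,s,c=cv2.connectedComponentsWithStats(m)
    return [(c[i].round(1).tolist(),int(s[i,4])) for i in range(1,n) if s[i,4]>12]
E
python3 - <<'E'
from h import *
for n in('top','scene'):
  print(n)
  for c,a in brass('pics/%s0.png'%n): print(c,a,at(n,*c,0.017).round(3))
im=cv2.imread('pics/top0.png')
cv2.imwrite('pics/c1.png',cv2.resize(im[165:295,90:280],None,fx=4.2,fy=4.2,interpolation=cv2.INTER_CUBIC))
E
```

```text
top
[352.9, 104.0] 104 [ 0.821 -0.335  0.017]
[290.2, 176.1] 83 [ 0.624 -0.162  0.017]
[314.5, 201.4] 13 [ 0.557 -0.225  0.017]
[286.6, 228.1] 82 [ 0.487 -0.15   0.017]
[349.3, 232.9] 86 [ 0.474 -0.312  0.017]
[175.1, 281.4] 79 [0.354 0.135 0.017]
scene
[249.6, 134.0] 14 [0.299 0.179 0.017]
[253.4, 137.5] 14 [0.325 0.173 0.017]
[209.7, 204.6] 62 [ 0.491 -0.151  0.017]
[157.6, 231.4] 62 [ 0.479 -0.314  0.017]
[242.1, 232.9] 27 [ 0.634 -0.159  0.017]
[236.2, 310.7] 69 [ 0.797 -0.323  0.017]
```

View pics/c1.png

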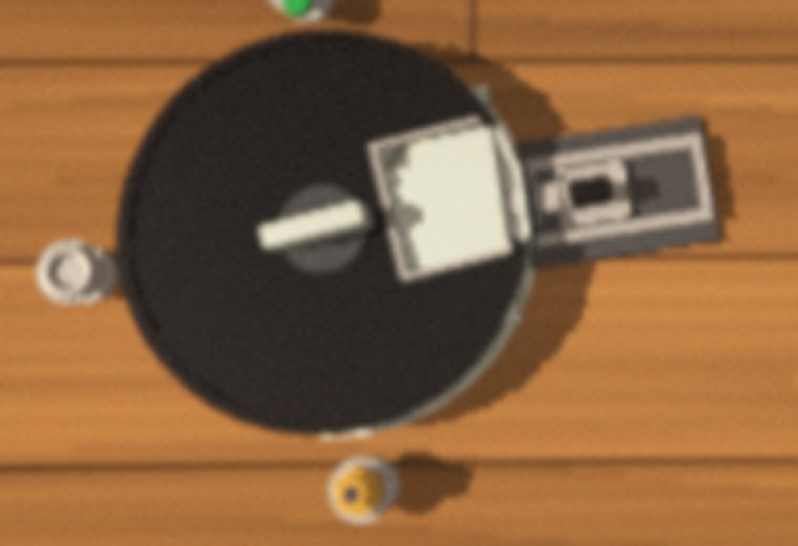

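```bash
python3 - <<'E'
from h import *
from scipy.optimize import least_squares
pt=lambda U,V:((U+.5)/4.2-.5+90,(V+.5)/4.2-.5+165)
obs=[((325,233),.056,0,0),((312,226),.090,0,0),((352,492),.073,None,0),((591,190),.052,0,-.158),((73,270),.046,0,.155)]
W=[at('top',*pt(*o[0]),o[1]) for o in obs]
for w in W: print(w.round(4))
def f(p):
    c,s=np.cos(p[2]),np.sin(p[2]); r=[]
    for w,o in zip(W,obs):
        l=(-.155,0) if o[2] is None else o[2:4]
        r+=[p[0]+c*l[0]-s*l[1]-w[0],p[1]+s*l[0]+c*l[1]-w[1]]
    return r
q=least_squares(f,[.48,.13,0]); print(q.x,np.round(q.fun,4))
x,y,a=q.x
ax=lambda lx,ly:np.array([x+np.cos(a)*lx-np.sin(a)*ly,y+np.sin(a)*lx+np.cos(a)*ly])
print('lock home',ax(0,-.158),'out',ax(0,-.198),'post',ax(-.155,0),'open -x',ax(-.08,0))
to(*ax(0,-.158),.15,a)
E
```

```text
[0.5067 0.1519 0.056 ]
[0.5081 0.1529 0.09  ]
[0.3573 0.1298 0.073 ]
[ 0.5318 -0.0057  0.052 ]
[0.4866 0.3019 0.046 ]
[0.50869689 0.15118209 0.14419973] [ 0.002  -0.0007  0.0006 -0.0017 -0.002  -0.0009 -0.0004  0.0005 -0.0002
  0.0027]
lock home [ 0.53140157 -0.00517806] out [ 0.53714959 -0.04476291] post [0.3553056  0.12890851] open -x [0.42952719 0.13968605]
t 0.1 tcp [ 0.2063 -0.5894  0.255 ] shift [ 499.9 -443.8  105.7] yaw(toolY) -1.234 rz -1.378 q7 -0.215
```

>>> drive_tool(steps=[40,-35.5,0,0,0,0,75,-66.6,0,0,0,0,110,-97.7,0,0,0,0,125,-111,0,0,0,0,125,-111,0,0,0,0], grip=1.0)

```text
clock: 0.52
tcp_pos: [0.2933, -0.4352, 0.2556]
eef_rot: [-0.003, 0.985, 0.174, 0.002]
wrist_force: [0.4, 1.3, -0.7]
opening: 1.001
grasp_force: 0.0
```

>>> drive_tool(steps=[40,-35.5,0,0,0,0,75,-66.6,0,0,0,0,110,-97.7,0,0,0,0,125,-111,0,0,0,0,125,-111,0,0,0,0])

```text
clock: 0.93
tcp_pos: [0.3742, -0.2893, 0.2558]
eef_rot: [-0.002, 0.985, 0.175, 0.002]
wrist_force: [-0.4, 0.0, 0.2]
opening: 1.001
grasp_force: 0.0
```

>>> drive_tool(steps=[40,-35.5,0,0,0,0,75,-66.6,0,0,0,0,110,-97.7,0,0,0,0,125,-111,0,0,0,0,125,-111,0,0,0,0])

```text
clock: 1.35
tcp_pos: [0.4555, -0.1426, 0.2559]
eef_rot: [-0.002, 0.985, 0.175, 0.003]
wrist_force: [0.7, 0.1, 1.0]
opening: 1.001
grasp_force: 0.0
```

>>> drive_tool(steps=[40,-35.5,0,0,0,0,75,-66.6,0,0,0,0,110,-97.7,0,0,0,0,125,-111,0,0,0,0,125,-111,0,0,0,0])

```text
clock: 1.77
tcp_pos: [0.5358, 0.0043, 0.2558]
eef_rot: [-0.003, 0.985, 0.174, 0.003]
wrist_force: [-0.1, 0.9, 1.5]
opening: 1.001
grasp_force: 0.0
```

>>> drive_tool(steps=[0,0,0,0,0,-0.12,0,0,0,0,0,-0.24,0,0,0,0,0,-0.36,0,0,0,0,0,-0.46,0,0,0,0,0,-0.46])

```text
clock: 2.18
tcp_pos: [0.5315, -0.0065, 0.2554]
eef_rot: [-0.0, 0.921, 0.389, -0.0]
wrist_force: [-0.2, 0.8, -0.5]
opening: 1.0
grasp_force: 0.0
```

>>> drive_tool(steps=[0,0,0,0,0,-0.12,0,0,0,0,0,-0.24,0,0,0,0,0,-0.36,0,0,0,0,0,-0.46,0,0,0,0,0,-0.46])

```text
clock: 2.6
tcp_pos: [0.5315, -0.0064, 0.2554]
eef_rot: [-0.0, 0.809, 0.588, -0.0]
wrist_force: [-0.3, -0.0, -0.2]
opening: 1.001
grasp_force: 0.0
```

>>> drive_tool(steps=[0,0,0,0,0,-0.12,0,0,0,0,0,-0.24,0,0,0,0,0,-0.36,0,0,0,0,0,-0.46,0,0,0,0,0,-0.46])

```text
clock: 3.02
tcp_pos: [0.5315, -0.0061, 0.2554]
eef_rot: [-0.0, 0.655, 0.756, -0.0]
wrist_force: [-0.2, -0.0, -0.2]
opening: 1.001
grasp_force: 0.0
```

```bash
cat >> h.py <<'E'
CX,CY,CA=.5087,.1512,.144
def car(lx,ly): return CX+np.cos(CA)*lx-np.sin(CA)*ly,CY+np.sin(CA)*lx+np.cos(CA)*ly
E
python3 -c "
from h import *
to(*car(0,-.158),.038,CA); s=st()[0]; print(s['q'].round(2),s['wrist_force'])"
```

```text
t 3.0167 tcp [ 0.5315 -0.0061  0.2554] shift [9.000e-01 1.000e-01 2.174e+02] yaw(toolY) 0.144 rz -0.0 q7 -0.347
[ 0.25  0.61 -0.53  1.84  0.41  0.81 -0.35] [-0.19632024 -0.00242895 -0.21921338]
```

>>> drive_tool(steps=[1,0,40,0,0,0,1,0,80,0,0,0,1,0,115,0,0,0,1,0,140,0,0,0,1,0,150,0,0,0], grip=0.5)

```text
clock: 3.43
tcp_pos: [0.5296, -0.0053, 0.1025]
eef_rot: [-0.002, 0.656, 0.755, -0.002]
wrist_force: [0.7, -0.2, 0.5]
opening: 0.641
grasp_force: 0.0
```

>>> drive_tool(steps=[0,0,20,0,0,0,0,0,40,0,0,0,0,0,55,0,0,0,0,0,63,0,0,0,0,0,63,0,0,0])

```text
clock: 3.85
tcp_pos: [0.5314, -0.0047, 0.042]
eef_rot: [-0.0, 0.655, 0.756, -0.001]
wrist_force: [0.2, -0.4, -0.1]
opening: 0.502
grasp_force: 0.0
```

>>> drive_tool(steps=[0,0,0,0,0,0,0,0,0,0,0,0,0,0,0,0,0,0,0,0,0,0,0,0,0,0,0,0,0,0], grip=0, newtons=30)

```text
clock: 4.27
tcp_pos: [0.5349, -0.0042, 0.0437]
eef_rot: [0.002, 0.654, 0.757, 0.003]
wrist_force: [2.2, -1.1, -2.5]
opening: 0.157
grasp_force: 30.0
```

>>> drive_tool(steps=[0,0,0,0,0,0,0,0,0,0,0,0,0,0,0,0,0,0,0,0,0,0,0,0,0,0,0,0,0,0])

```text
clock: 4.68
tcp_pos: [0.5348, -0.0042, 0.0436]
eef_rot: [0.002, 0.654, 0.757, 0.003]
wrist_force: [4.2, -0.1, -0.1]
opening: 0.154
grasp_force: 30.0
```

```bash
python3 -c "
from h import *
to(*car(0,-.158),.041,CA); to(*car(0,-.201),.041,CA); s=st()[0]; print(s['wrist_force'],s['opening']*88)"
```

```text
t 4.6833 tcp [ 0.5348 -0.0042  0.0436] shift [-0.5 -3.6  2.6] yaw(toolY) 0.146 rz 0.002 q7 -0.588
t 4.6833 tcp [ 0.5348 -0.0042  0.0436] shift [-43.5  -3.6   2.6] yaw(toolY) 0.146 rz 0.002 q7 -0.588
[ 4.16788066 -0.08827346 -0.06117448] 13.587760005124245
```

>>> drive_tool(steps=[-8,3,0,0,0,0,-18,3,0,0,0,0,-28,3,0,0,0,0,-37,3,0,0,0,0,-43,3,0,0,0,0])

```text
clock: 5.1
tcp_pos: [0.5407, -0.0421, 0.0436]
eef_rot: [-0.002, 0.653, 0.758, 0.004]
wrist_force: [-5.6, 20.1, 7.3]
opening: 0.16
grasp_force: 30.0
```

>>> drive_tool(steps=[-1,0,0,0,0,0,-2,0,0,0,0,0,-2,0,0,0,0,0,-2,0,0,0,0,0,-2,0,0,0,0,0])

```text
clock: 5.52
tcp_pos: [0.5407, -0.042, 0.0436]
eef_rot: [-0.003, 0.652, 0.758, 0.004]
wrist_force: [-2.7, 12.7, 7.0]
opening: 0.153
grasp_force: 30.0
```

```bash
python3 -c "
from h import *
to(*car(0,-.158),.041,CA); s=st()[0]; print(s['wrist_force'],s['opening']*88)"
```

```text
t 5.5167 tcp [ 0.5407 -0.042   0.0436] shift [37.7 -3.6  3. ] yaw(toolY) 0.151 rz 0.007 q7 -0.508
[-2.67728139 12.745778    6.97454692] 13.431037724872276
```

>>> drive_tool(steps=[2,0,0,0,0,0,2,0,0,0,0,0,2,0,0,0,0,0,2,0,0,0,0,0,2,0,0,0,0,0], grip=0.5)

```text
clock: 5.93
tcp_pos: [0.5408, -0.0478, 0.0426]
eef_rot: [0.0, 0.654, 0.756, -0.0]
wrist_force: [0.6, -0.3, 0.3]
opening: 0.497
grasp_force: 0.0
```

>>> drive_tool(steps=[0,0,-30,0,0,0,0,0,-65,0,0,0,0,0,-95,0,0,0,0,0,-110,0,0,0,0,0,-110,0,0,0])

```text
clock: 6.35
tcp_pos: [0.5428, -0.0472, 0.156]
eef_rot: [0.002, 0.654, 0.756, 0.002]
wrist_force: [0.7, 0.1, 0.1]
opening: 0.499
grasp_force: 0.0
```

```bash
python3 - <<'E'
from h import *
to(*car(0,0),.079,CA)
im=cap('scene','s1.png'); K=np.array(im['pixels'])
a=cv2.resize(K[110:225,215:355],None,fx=4,fy=4,interpolation=cv2.INTER_CUBIC); 
b=cv2.resize(cv2.imread('pics/scene0.png')[110:225,215:355],None,fx=4,fy=4,interpolation=cv2.INTER_CUBIC)
cv2.imwrite('pics/s1c.png',cv2.resize(np.hstack([b,a]),None,fx=.7,fy=.7))
E
```

```text
t 6.35 tcp [ 0.5428 -0.0472  0.156 ] shift [201.4  -5.7  76.7] yaw(toolY) 0.145 rz 0.001 q7 -0.395
```

View pics/s1c.png

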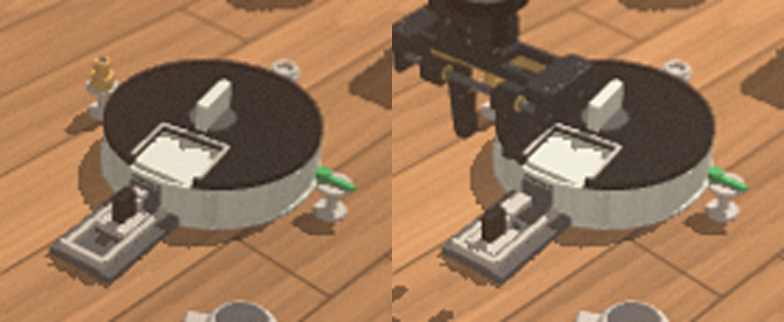

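The lock now stands out at its end stop, with the fin visibly moved outward. Next is the cover bar.

>>> drive_tool(steps=[40,-4,0,0,0,0,80,-4,0,0,0,0,120,-4,0,0,0,0,160,-4,0,0,0,0,199,-4,0,0,0,0])

```text
clock: 6.82
tcp_pos: [0.5066, 0.1507, 0.1512]
eef_rot: [-0.0, 0.654, 0.757, -0.001]
wrist_force: [-0.3, 0.1, -0.2]
opening: 0.503
grasp_force: 0.0
```

>>> drive_tool(steps=[2,0,0,0,0,0,2,0,30,0,0,0,2,0,60,0,0,0,2,0,75,0,0,0,2,0,75,0,0,0])

```text
clock: 7.23
tcp_pos: [0.5058, 0.1505, 0.0747]
eef_rot: [-0.001, 0.653, 0.757, -0.003]
wrist_force: [0.2, -0.0, -0.3]
opening: 0.501
grasp_force: 0.0
```

>>> drive_tool(steps=[0,0,0,0,0,0,0,0,0,0,0,0,0,0,0,0,0,0,0,0,0,0,0,0,0,0,0,0,0,0], grip=0, newtons=30)

```text
clock: 7.65
tcp_pos: [0.5115, 0.1518, 0.0779]
eef_rot: [0.002, 0.654, 0.756, 0.003]
wrist_force: [7.1, -2.1, -9.4]
opening: 0.161
grasp_force: 29.1
```

```bash
python3 -c "
from h import *
to(*car(0,0),.079,CA-np.pi/2); s=st()[0]; print(s['wrist_force'],s['opening']*88,s['q'])"
```

```text
t 7.65 tcp [0.5115 0.1518 0.0779] shift [-0.2 -2.9 -1.1] yaw(toolY) 0.145 rz -1.57 q7 -0.824
[ 7.12149286 -2.07945223 -9.41657299] 14.19613625518333 [-0.2041304   0.86616896 -0.28571648  1.97066805  0.61372029  0.38277821
 -0.82445658]
```

>>> drive_tool(steps=[0,4.5,0,0,0,0,0,4.5,0,0,0,0.12,0,4.5,0,0,0,0.24,0,4.5,0,0,0,0.36,0,4.5,0,0,0,0.45])

```text
clock: 8.07
tcp_pos: [0.5107, 0.1516, 0.0778]
eef_rot: [-0.0, 0.808, 0.59, -0.001]
wrist_force: [-3.4, -0.0, 2.2]
opening: 0.159
grasp_force: 29.8
```

>>> drive_tool(steps=[0,0,0,0,0,0.12,0,0,0,0,0,0.24,0,0,0,0,0,0.36,0,0,0,0,0,0.48,0,0,0,0,0,0.56])

```text
clock: 8.48
tcp_pos: [0.5097, 0.1522, 0.0778]
eef_rot: [-0.0, 0.939, 0.344, -0.002]
wrist_force: [-4.6, 1.0, 4.3]
opening: 0.159
grasp_force: 29.8
```

>>> drive_tool(steps=[0,0,0,0,0,0.12,0,0,0,0,0,0.24,0,0,0,0,0,0.36,0,0,0,0,0,0.48,0,0,0,0,0,0.56])

```text
clock: 8.9
tcp_pos: [0.5097, 0.1532, 0.0777]
eef_rot: [-0.001, 0.997, 0.071, -0.002]
wrist_force: [-3.6, 2.5, 1.9]
opening: 0.172
grasp_force: 3.2
```

>>> drive_tool(steps=[0,0,0,0,0,0,0,0,0,0,0,0,0,0,0,0,0,0,0,0,0,0,0,0,0,0,0,0,0,0])

```text
clock: 9.32
tcp_pos: [0.51, 0.1534, 0.0777]
eef_rot: [-0.001, 0.997, 0.075, -0.002]
wrist_force: [-5.0, 2.7, 3.6]
opening: 0.161
grasp_force: 29.8
```

```bash
python3 -c "
from h import *
to(*car(0,0),.079,CA-np.pi/2); s=st()[0]; print(s['wrist_force'],s['opening']*88,s['q'],s['ft_torque'])"
```

```text
t 9.3167 tcp [0.51   0.1534 0.0777] shift [-1.6  2.  -1.3] yaw(toolY) -1.42 rz 0.007 q7 -1.743
[-4.97138324  2.70204367  3.59907005] 14.17083201217293 [-0.38876995  0.85930451  0.01922776  1.97364944 -0.05574608  0.3124763
 -1.74300725] [ 0.65759945  1.02447022 -0.04485624]
```

>>> drive_tool(steps=[0,0,0,0,0,0,0,0,0,0,0,0,0,0,0,0,0,0,0,0,0,0,0,0,0,0,0,0,0,0], grip=0.5)

```text
clock: 9.73
tcp_pos: [0.5125, 0.1519, 0.0777]
eef_rot: [0.0, 0.997, 0.073, 0.0]
wrist_force: [0.4, -0.3, -0.4]
opening: 0.495
grasp_force: 0.0
```

>>> drive_tool(steps=[0,0,-30,0,0,0,0,0,-60,0,0,0,0,0,-80,0,0,0,0,0,-90,0,0,0,0,0,-90,0,0,0])

```text
clock: 10.15
tcp_pos: [0.5134, 0.1524, 0.1696]
eef_rot: [-0.0, 0.997, 0.073, 0.002]
wrist_force: [-0.4, -0.5, -0.3]
opening: 0.499
grasp_force: 0.0
```

```bash
sed -i 's/^CX,CY,CA=.*/CX,CY,CA=.510,.1523,.144/' h.py; python3 - <<'E'
from h import *
for n in('top','scene'):
  cap(n,n+'2.png'); print(n)
  for c,a in brass('pics/%s2.png'%n): print(c,a,at(n,*c,0.019).round(3))
to(.489,-.150,.035,CA-np.pi/2)
E
```

```text
top
[352.8, 104.1] 120 [ 0.82  -0.334  0.019]
[290.1, 176.1] 87 [ 0.624 -0.162  0.019]
[286.8, 228.4] 73 [ 0.486 -0.151  0.019]
[348.6, 233.0] 60 [ 0.474 -0.31   0.019]
[175.5, 281.5] 74 [0.354 0.134 0.019]
scene
[251.2, 136.3] 36 [0.316 0.171 0.019]
[209.2, 205.3] 46 [ 0.495 -0.155  0.019]
[157.4, 231.4] 58 [ 0.481 -0.316  0.019]
[240.2, 232.5] 36 [ 0.631 -0.163  0.019]
[245.8, 303.1] 18 [ 0.798 -0.296  0.019]
[234.1, 311.9] 37 [ 0.797 -0.329  0.019]
t 10.25 tcp [0.5118 0.1521 0.1672] shift [-66.8 295.5 132.3] yaw(toolY) -1.424 rz 0.003 q7 -1.747
```

>>> drive_tool(steps=[-9,38,0,0,0,0,-17,76,0,0,0,0,-25,112,0,0,0,0,-33,148,0,0,0,0,-33,148,0,0,0,0])

```text
clock: 10.67
tcp_pos: [0.4987, -0.0088, 0.1662]
eef_rot: [0.003, 0.998, 0.067, -0.003]
wrist_force: [-0.4, -0.9, 0.6]
opening: 0.5
grasp_force: 0.0
```

>>> drive_tool(steps=[-9,38,0,0,0,0,-17,76,0,0,0,0,-25,112,0,0,0,0,-34,148,0,0,0,0,-34,148,0,0,0,0])

```text
clock: 11.08
tcp_pos: [0.4863, -0.1599, 0.1662]
eef_rot: [0.003, 0.998, 0.067, -0.002]
wrist_force: [-0.2, -0.6, -0.4]
opening: 0.499
grasp_force: 0.0
```

>>> drive_tool(steps=[0,0,0,0,0,0,0,0,20,0,0,0,0,0,50,0,0,0,0,0,70,0,0,0,0,0,70,0,0,0])

```text
clock: 11.5
tcp_pos: [0.4868, -0.1475, 0.0938]
eef_rot: [-0.002, 0.997, 0.075, -0.004]
wrist_force: [-0.1, 0.3, -0.5]
opening: 0.5
grasp_force: 0.0
```

```bash
python3 - <<'E'
from h import *
to(.488,-.151,.035,CA-np.pi/2)
E
```

```text
t 11.5 tcp [ 0.4868 -0.1475  0.0938] shift [ 1.1  3.9 58.7] yaw(toolY) -1.421 rz 0.006 q7 -1.299
```

>>> drive_tool(steps=[1,2,15,0,0,0,1,2,35,0,0,0,1,2,52,0,0,0,1,2,60,0,0,0,1,2,60,0,0,0])

```text
clock: 11.92
tcp_pos: [0.4898, -0.1508, 0.0366]
eef_rot: [-0.001, 0.997, 0.074, -0.001]
wrist_force: [0.5, 0.6, 0.7]
opening: 0.501
grasp_force: 0.0
```

>>> drive_tool(steps=[0,0,0,0,0,0,0,0,0,0,0,0,0,0,0,0,0,0,0,0,0,0,0,0,0,0,0,0,0,0], grip=0, newtons=25)

```text
clock: 12.33
tcp_pos: [0.4908, -0.1523, 0.0385]
eef_rot: [0.0, 0.997, 0.073, 0.001]
wrist_force: [0.3, 0.6, 4.0]
opening: 0.192
grasp_force: 25.0
```

>>> drive_tool(steps=[0,0,0,0,0,0,0,0,-20,0,0,0,0,0,-55,0,0,0,0,0,-90,0,0,0,0,0,-110,0,0,0])

```text
clock: 12.75
tcp_pos: [0.491, -0.1526, 0.1505]
eef_rot: [0.001, 0.997, 0.073, 0.001]
wrist_force: [1.1, -0.5, -1.3]
opening: 0.196
grasp_force: 25.0
```

```bash
python3 - <<'E'
from h import *
to(*car(-.057,0),.15,CA-np.pi/2)
E
```

```text
t 12.75 tcp [ 0.491  -0.1526  0.1505] shift [ 6.30e+00 -2.99e+02  2.00e-01] yaw(toolY) -1.424 rz 0.002 q7 -1.289
```

>>> drive_tool(steps=[1,-38,0,0,0,0,2,-76,0,0,0,0,3,-114,0,0,0,0,3,-150,0,0,0,0,3,-150,0,0,0,0])

```text
clock: 13.17
tcp_pos: [0.4701, 0.0056, 0.1477]
eef_rot: [-0.003, 0.997, 0.08, -0.001]
wrist_force: [-0.3, 0.7, -0.5]
opening: 0.193
grasp_force: 25.0
```

>>> drive_tool(steps=[1,-38,0,0,0,0,2,-76,0,0,0,0,3,-114,0,0,0,0,3,-149,0,0,0,0,3,-149,0,0,0,0])

```text
clock: 13.58
tcp_pos: [0.4513, 0.1535, 0.1476]
eef_rot: [-0.003, 0.997, 0.08, 0.0]
wrist_force: [-0.1, 0.3, -1.2]
opening: 0.192
grasp_force: 25.0
```

>>> drive_tool(steps=[0,0,0,0,0,0,0,0,0,0,0,0,0,0,0,0,0,0,0,0,0,0,0,0,0,0,0,0,0,0])

```text
clock: 14.0
tcp_pos: [0.4529, 0.1429, 0.1477]
eef_rot: [0.0, 0.997, 0.072, -0.0]
wrist_force: [-0.1, -0.1, -0.9]
opening: 0.197
grasp_force: 25.0
```

```bash
python3 - <<'E'
from h import *
to(*car(-.057,0),.060,CA-np.pi/2)
n='top'
im=cap(n,'t3.png'); cap('scene','s3.png')
a=cv2.imread('pics/t3.png')[165:295,100:250]; b=cv2.imread('pics/s3.png')[105:235,210:360]
cv2.imwrite('pics/c3.png',cv2.resize(np.hstack([a,b]),None,fx=2.6,fy=2.6,interpolation=cv2.INTER_CUBIC))
E
```

```text
t 14.0 tcp [0.4529 0.1429 0.1477] shift [ 0.9 -1.2 87.7] yaw(toolY) -1.427 rz 0.0 q7 -1.737
```

View pics/c3.png

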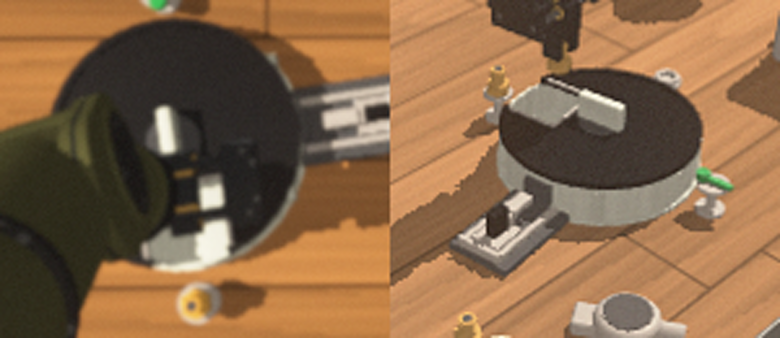

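The opening now stands over the fitting-sample quarter, and the fitting is held above it. Next I'll lower it in.

>>> drive_tool(steps=[1,-1,20,0,0,0,1,-1,45,0,0,0,1,-1,68,0,0,0,1,-1,82,0,0,0,1,-1,88,0,0,0])

```text
clock: 14.52
tcp_pos: [0.4527, 0.1449, 0.0579]
eef_rot: [0.0, 0.997, 0.073, -0.001]
wrist_force: [-0.3, 0.2, -0.2]
opening: 0.193
grasp_force: 25.0
```

>>> drive_tool(steps=[0,0,2,0,0,0,0,0,2,0,0,0,0,0,2,0,0,0,0,0,2,0,0,0,0,0,2,0,0,0])

```text
clock: 14.93
tcp_pos: [0.4539, 0.1457, 0.0585]
eef_rot: [-0.0, 0.997, 0.073, 0.001]
wrist_force: [0.6, -0.1, -1.0]
opening: 0.193
grasp_force: 25.0
```

>>> drive_tool(steps=[0,0,0,0,0,0,0,0,0,0,0,0,0,0,0,0,0,0,0,0,0,0,0,0,0,0,0,0,0,0], grip=0.32)

```text
clock: 15.35
tcp_pos: [0.4535, 0.1456, 0.0578]
eef_rot: [0.0, 0.997, 0.073, 0.0]
wrist_force: [0.3, 0.7, 0.5]
opening: 0.317
grasp_force: 0.0
```

>>> drive_tool(steps=[0,0,-20,0,0,0,0,0,-50,0,0,0,0,0,-80,0,0,0,0,0,-100,0,0,0,0,0,-100,0,0,0])

```text
clock: 15.77
tcp_pos: [0.4553, 0.1461, 0.161]
eef_rot: [-0.001, 0.997, 0.073, 0.003]
wrist_force: [-0.1, -0.2, -0.0]
opening: 0.322
grasp_force: 0.0
```

```bash
python3 - <<'E'
from h import *
for n in('top','scene'):
  cap(n,n+'4.png'); print(n)
  for c,a in brass('pics/%s4.png'%n): print(c,a,at(n,*c,0.019).round(3))
to(.624,-.162,.15,CA)
E
```

```text
top
[352.9, 104.0] 124 [ 0.82  -0.335  0.019]
[290.1, 175.9] 89 [ 0.624 -0.162  0.019]
[323.5, 213.0] 16 [ 0.526 -0.247  0.019]
[349.5, 232.7] 90 [ 0.474 -0.312  0.019]
[175.3, 281.5] 71 [0.354 0.134 0.019]
scene
[252.3, 138.6] 18 [0.33  0.163 0.019]
[157.7, 231.2] 60 [ 0.481 -0.315  0.019]
[240.8, 230.4] 16 [ 0.627 -0.157  0.019]
[236.5, 310.5] 59 [ 0.798 -0.323  0.019]
t 15.8667 tcp [0.4537 0.1457 0.1582] shift [123.4 329.3   8.3] yaw(toolY) -1.424 rz -1.568 q7 -1.738
```

>>> drive_tool(steps=[0,0,0,0,0,-0.12,0,0,0,0,0,-0.24,0,0,0,0,0,-0.36,0,0,0,0,0,-0.48,0,0,0,0,0,-0.52], grip=0.4)

```text
clock: 16.28
tcp_pos: [0.4525, 0.1453, 0.1564]
eef_rot: [-0.0, 0.944, 0.329, -0.001]
wrist_force: [-0.3, -0.6, -0.0]
opening: 0.398
grasp_force: 0.0
```

>>> drive_tool(steps=[0,0,0,0,0,-0.12,0,0,0,0,0,-0.24,0,0,0,0,0,-0.36,0,0,0,0,0,-0.48,0,0,0,0,0,-0.52])

```text
clock: 16.7
tcp_pos: [0.4528, 0.1454, 0.1567]
eef_rot: [-0.001, 0.828, 0.56, -0.001]
wrist_force: [0.2, -0.4, 0.1]
opening: 0.402
grasp_force: 0.0
```

>>> drive_tool(steps=[0,0,0,0,0,-0.12,0,0,0,0,0,-0.24,0,0,0,0,0,-0.36,0,0,0,0,0,-0.48,0,0,0,0,0,-0.53])

```text
clock: 17.12
tcp_pos: [0.4529, 0.1454, 0.157]
eef_rot: [-0.001, 0.653, 0.758, -0.001]
wrist_force: [0.0, -0.3, -0.4]
opening: 0.394
grasp_force: 0.0
```

>>> drive_tool(steps=[-35,13,0,0,0,0,-70,26,0,0,0,0,-105,39,0,0,0,0,-135,51,0,0,0,0,-165,62,0,0,0,0])

```text
clock: 17.53
tcp_pos: [0.5389, -0.0105, 0.1568]
eef_rot: [-0.001, 0.655, 0.756, -0.0]
wrist_force: [0.2, 0.2, -0.2]
opening: 0.4
grasp_force: 0.0
```

>>> drive_tool(steps=[-35,13,0,0,0,0,-70,26,0,0,0,0,-105,39,0,0,0,0,-135,51,0,0,0,0,-164,62,0,0,0,0])

```text
clock: 17.95
tcp_pos: [0.6239, -0.1641, 0.1565]
eef_rot: [-0.001, 0.655, 0.755, -0.0]
wrist_force: [1.4, -0.0, 0.7]
opening: 0.4
grasp_force: 0.0
```

>>> drive_tool(steps=[0,0,0,0,0,0,0,0,20,0,0,0,0,0,40,0,0,0,0,0,60,0,0,0,0,0,60,0,0,0])

```text
clock: 18.37
tcp_pos: [0.6204, -0.1611, 0.0931]
eef_rot: [-0.004, 0.654, 0.756, -0.002]
wrist_force: [-0.6, -1.3, -0.5]
opening: 0.399
grasp_force: 0.0
```

```bash
python3 - <<'E'
from h import *
to(.625,-.162,.037,CA)
E
```

```text
t 18.3667 tcp [ 0.6204 -0.1611  0.0931] shift [-1.7  4.9 56. ] yaw(toolY) 0.145 rz 0.001 q7 -0.149
```

>>> drive_tool(steps=[-1,3,15,0,0,0,-1,3,35,0,0,0,-1,3,50,0,0,0,-1,3,57,0,0,0,-1,3,57,0,0,0])

```text
clock: 18.78
tcp_pos: [0.626, -0.1622, 0.039]
eef_rot: [-0.001, 0.654, 0.757, -0.001]
wrist_force: [0.0, 0.3, -0.4]
opening: 0.397
grasp_force: 0.0
```

>>> drive_tool(steps=[0,0,0,0,0,0,0,0,0,0,0,0,0,0,0,0,0,0,0,0,0,0,0,0,0,0,0,0,0,0], grip=0)

```text
clock: 19.2
tcp_pos: [0.6278, -0.1625, 0.0418]
eef_rot: [0.001, 0.654, 0.757, 0.0]
wrist_force: [-0.1, 0.4, 3.9]
opening: 0.188
grasp_force: 25.0
```

>>> drive_tool(steps=[0,0,0,0,0,0,0,0,-20,0,0,0,0,0,-55,0,0,0,0,0,-90,0,0,0,0,0,-110,0,0,0])

```text
clock: 19.62
tcp_pos: [0.6283, -0.1624, 0.154]
eef_rot: [0.001, 0.654, 0.757, 0.001]
wrist_force: [0.7, 0.2, -0.9]
opening: 0.191
grasp_force: 25.0
```

```bash
python3 - <<'E'
from h import *
to(*car(-.085,-.019),.15,CA)
E
```

```text
t 19.6167 tcp [ 0.6283 -0.1624  0.154 ] shift [ 309.7 -156.3    3.2] yaw(toolY) 0.146 rz 0.002 q7 -0.107
```

>>> drive_tool(steps=[36,-18,0,0,0,0,72,-36,0,0,0,0,108,-54,0,0,0,0,140,-70,0,0,0,0,160,-80,0,0,0,0])

```text
clock: 20.03
tcp_pos: [0.5218, -0.0123, 0.151]
eef_rot: [-0.001, 0.652, 0.758, 0.0]
wrist_force: [0.3, 0.8, -1.0]
opening: 0.19
grasp_force: 25.0
```

>>> drive_tool(steps=[36,-18,0,0,0,0,72,-36,0,0,0,0,108,-54,0,0,0,0,140,-72,0,0,0,0,150,-76,0,0,0,0])

```text
clock: 20.45
tcp_pos: [0.4237, 0.1265, 0.151]
eef_rot: [-0.002, 0.65, 0.76, 0.0]
wrist_force: [-0.1, 0.2, -1.0]
opening: 0.193
grasp_force: 25.0
```

>>> drive_tool(steps=[0,0,0,0,0,0,0,0,15,0,0,0,0,0,25,0,0,0,0,0,25,0,0,0,0,0,25,0,0,0])

```text
clock: 20.87
tcp_pos: [0.4281, 0.1204, 0.1255]
eef_rot: [0.0, 0.654, 0.756, -0.001]
wrist_force: [-0.5, -0.2, -0.4]
opening: 0.186
grasp_force: 25.0
```

```bash
python3 - <<'E'
from h import *
to(*car(-.085,-.019),.063,CA)
E
```

```text
t 20.8667 tcp [0.4281 0.1204 0.1255] shift [ 0.9  0.7 62.5] yaw(toolY) 0.144 rz 0.0 q7 -0.848
```

>>> drive_tool(steps=[1,1,15,0,0,0,1,1,32,0,0,0,1,1,48,0,0,0,1,1,58,0,0,0,1,1,62,0,0,0])

```text
clock: 21.28
tcp_pos: [0.4289, 0.1221, 0.063]
eef_rot: [0.0, 0.654, 0.757, -0.0]
wrist_force: [1.3, 1.0, -0.8]
opening: 0.192
grasp_force: 25.0
```

>>> drive_tool(steps=[0,0,0,0,0,0,0,0,0,0,0,0,0,0,0,0,0,0,0,0,0,0,0,0,0,0,0,0,0,0])

```text
clock: 21.7
tcp_pos: [0.4289, 0.1227, 0.0643]
eef_rot: [0.0, 0.654, 0.757, 0.001]
wrist_force: [0.0, 1.1, -0.9]
opening: 0.194
grasp_force: 25.0
```

>>> drive_tool(steps=[0,0,0,0,0,0,0,0,0,0,0,0,0,0,0,0,0,0,0,0,0,0,0,0,0,0,0,0,0,0], grip=0.28)

```text
clock: 22.12
tcp_pos: [0.4285, 0.1227, 0.0637]
eef_rot: [0.0, 0.654, 0.757, 0.0]
wrist_force: [-0.6, 0.4, -0.1]
opening: 0.28
grasp_force: 0.0
```

>>> drive_tool(steps=[0,0,-20,0,0,0,0,0,-50,0,0,0,0,0,-80,0,0,0,0,0,-95,0,0,0,0,0,-95,0,0,0])

```text
clock: 22.53
tcp_pos: [0.4299, 0.1231, 0.1614]
eef_rot: [0.001, 0.654, 0.757, 0.002]
wrist_force: [0.4, -0.5, 0.4]
opening: 0.28
grasp_force: 0.0
```

```bash
python3 - <<'E'
from h import *
for n in('top','scene'):
  cap(n,n+'5.png'); print(n)
  for c,a in brass('pics/%s5.png'%n): print(c,a,at(n,*c,0.019).round(3))
to(.475,-.312,.15,CA)
E
```

```text
top
[352.6, 104.0] 123 [ 0.82  -0.334  0.019]
[349.4, 232.6] 85 [ 0.475 -0.312  0.019]
[181.9, 251.9] 53 [0.428 0.119 0.019]
scene
[251.5, 136.4] 37 [0.318 0.171 0.019]
[157.6, 231.5] 75 [ 0.482 -0.315  0.019]
[234.2, 311.9] 47 [ 0.797 -0.329  0.019]
t 22.6333 tcp [0.4287 0.1225 0.1589] shift [-436.6  -17.1    8.8] yaw(toolY) 0.145 rz 0.001 q7 -0.831
```

>>> drive_tool(steps=[-35,-1,0,0,0,0,-70,-2,0,0,0,0,-105,-4,0,0,0,0,-135,-5,0,0,0,0,-146,-6,0,0,0,0], grip=0.45)

```text
clock: 23.05
tcp_pos: [0.4425, -0.0279, 0.1569]
eef_rot: [-0.0, 0.656, 0.755, -0.003]
wrist_force: [-0.1, -0.6, 0.5]
opening: 0.453
grasp_force: 0.0
```

>>> drive_tool(steps=[-35,-1,0,0,0,0,-70,-2,0,0,0,0,-105,-4,0,0,0,0,-135,-5,0,0,0,0,-146,-6,0,0,0,0])

```text
clock: 23.47
tcp_pos: [0.4578, -0.1731, 0.1567]
eef_rot: [-0.001, 0.656, 0.755, -0.002]
wrist_force: [0.4, -0.1, -0.3]
opening: 0.451
grasp_force: 0.0
```

>>> drive_tool(steps=[-35,-1,0,0,0,0,-70,-2,0,0,0,0,-105,-4,0,0,0,0,-135,-5,0,0,0,0,-145,-6,0,0,0,0])

```text
clock: 23.88
tcp_pos: [0.4733, -0.317, 0.1568]
eef_rot: [-0.0, 0.656, 0.755, -0.001]
wrist_force: [0.2, -0.4, 1.0]
opening: 0.45
grasp_force: 0.0
```

>>> drive_tool(steps=[0,0,0,0,0,0,0,0,20,0,0,0,0,0,45,0,0,0,0,0,65,0,0,0,0,0,65,0,0,0])

```text
clock: 24.3
tcp_pos: [0.4722, -0.3079, 0.0901]
eef_rot: [-0.004, 0.652, 0.758, -0.0]
wrist_force: [-0.5, -0.0, 0.5]
opening: 0.446
grasp_force: 0.0
```

```bash
python3 - <<'E'
from h import *
to(.476,-.313,.037,CA)
E
```

```text
t 24.3 tcp [ 0.4722 -0.3079  0.0901] shift [-6.   3.3 53. ] yaw(toolY) 0.151 rz 0.007 q7 -0.002
```

>>> drive_tool(steps=[-3,2,15,0,0,0,-3,2,35,0,0,0,-3,2,48,0,0,0,-3,2,55,0,0,0,-3,2,55,0,0,0])

```text
clock: 24.72
tcp_pos: [0.4765, -0.3128, 0.0381]
eef_rot: [-0.001, 0.653, 0.758, 0.0]
wrist_force: [-0.2, -0.4, 0.5]
opening: 0.448
grasp_force: 0.0
```

>>> drive_tool(steps=[0,0,0,0,0,0,0,0,0,0,0,0,0,0,0,0,0,0,0,0,0,0,0,0,0,0,0,0,0,0], grip=0)

```text
clock: 25.13
tcp_pos: [0.477, -0.3152, 0.0396]
eef_rot: [0.001, 0.654, 0.757, 0.0]
wrist_force: [-0.2, 0.5, 5.1]
opening: 0.195
grasp_force: 25.0
```

>>> drive_tool(steps=[0,0,0,0,0,0,0,0,-20,0,0,0,0,0,-55,0,0,0,0,0,-90,0,0,0,0,0,-110,0,0,0])

```text
clock: 25.55
tcp_pos: [0.4777, -0.3152, 0.1517]
eef_rot: [0.001, 0.654, 0.757, 0.001]
wrist_force: [-0.1, 0.0, -1.2]
opening: 0.191
grasp_force: 25.0
```

```bash
python3 - <<'E'
from h import *
to(*car(-.085,.019),.15,CA)
E
```

```text
t 25.55 tcp [ 0.4777 -0.3152  0.1517] shift [477.   15.1   1. ] yaw(toolY) 0.146 rz 0.002 q7 0.068
```

>>> drive_tool(steps=[35,1,0,0,0,0,75,2,0,0,0,0,115,4,0,0,0,0,150,5,0,0,0,0,160,5,0,0,0,0])

```text
clock: 25.97
tcp_pos: [0.4579, -0.1495, 0.1493]
eef_rot: [-0.001, 0.651, 0.759, 0.002]
wrist_force: [0.9, -0.2, -0.8]
opening: 0.195
grasp_force: 25.0
```

>>> drive_tool(steps=[35,1,0,0,0,0,75,2,0,0,0,0,115,4,0,0,0,0,150,5,0,0,0,0,160,5,0,0,0,0])

```text
clock: 26.38
tcp_pos: [0.4401, 0.0096, 0.1491]
eef_rot: [-0.001, 0.65, 0.76, 0.002]
wrist_force: [0.5, 0.2, -1.0]
opening: 0.192
grasp_force: 25.0
```

>>> drive_tool(steps=[35,1,0,0,0,0,75,2,0,0,0,0,115,4,0,0,0,0,150,5,0,0,0,0,158,5,0,0,0,0])

```text
clock: 26.8
tcp_pos: [0.4218, 0.1679, 0.1491]
eef_rot: [-0.001, 0.65, 0.76, 0.003]
wrist_force: [-0.3, 0.4, -1.3]
opening: 0.192
grasp_force: 25.0
```

>>> drive_tool(steps=[0,0,0,0,0,0,0,0,15,0,0,0,0,0,25,0,0,0,0,0,25,0,0,0,0,0,25,0,0,0])

```text
clock: 27.22
tcp_pos: [0.4219, 0.158, 0.1234]
eef_rot: [0.0, 0.655, 0.756, -0.001]
wrist_force: [0.0, 0.7, -0.7]
opening: 0.188
grasp_force: 25.0
```

```bash
python3 - <<'E'
from h import *
to(*car(-.085,.02),.063,CA)
E
```

```text
t 27.2167 tcp [0.4219 0.158  0.1234] shift [ 1.8  1.4 60.4] yaw(toolY) 0.144 rz -0.0 q7 -0.948
```

>>> drive_tool(steps=[1,1,15,0,0,0,1,1,32,0,0,0,1,1,48,0,0,0,1,1,56,0,0,0,1,1,60,0,0,0])

```text
clock: 27.63
tcp_pos: [0.423, 0.1602, 0.0632]
eef_rot: [0.0, 0.654, 0.756, -0.001]
wrist_force: [0.3, -0.8, -0.0]
opening: 0.191
grasp_force: 25.0
```

>>> drive_tool(steps=[0,0,0,0,0,0,0,0,0,0,0,0,0,0,0,0,0,0,0,0,0,0,0,0,0,0,0,0,0,0])

```text
clock: 28.05
tcp_pos: [0.4231, 0.1613, 0.0642]
eef_rot: [0.0, 0.654, 0.757, 0.0]
wrist_force: [-0.1, 0.4, -0.9]
opening: 0.195
grasp_force: 25.0
```

>>> drive_tool(steps=[0,0,0,0,0,0,0,0,0,0,0,0,0,0,0,0,0,0,0,0,0,0,0,0,0,0,0,0,0,0], grip=0.28)

```text
clock: 28.47
tcp_pos: [0.4228, 0.1613, 0.0637]
eef_rot: [0.0, 0.654, 0.757, 0.0]
wrist_force: [-0.3, -0.4, -0.3]
opening: 0.28
grasp_force: 0.0
```

>>> drive_tool(steps=[0,0,-20,0,0,0,0,0,-50,0,0,0,0,0,-80,0,0,0,0,0,-115,0,0,0,0,0,-150,0,0,0])

```text
clock: 28.88
tcp_pos: [0.422, 0.1609, 0.2151]
eef_rot: [-0.0, 0.654, 0.757, -0.001]
wrist_force: [1.9, -0.2, -0.1]
opening: 0.282
grasp_force: 0.0
```

>>> drive_tool(steps=[38,0,0,0,0,0,75,0,0,0,0,0,110,0,0,0,0,0,140,0,0,0,0,0,150,0,0,0,0,0])

```text
clock: 29.3
tcp_pos: [0.3995, 0.3153, 0.2143]
eef_rot: [-0.002, 0.652, 0.759, 0.002]
wrist_force: [-0.3, 0.8, 0.5]
opening: 0.281
grasp_force: 0.0
```

```bash
python3 - <<'E'
from h import *
for n in('top','scene'):
  cap(n,n+'6.png'); print(n)
  for c,a in brass('pics/%s6.png'%n): print(c,a,at(n,*c,0.019).round(3))
a=cv2.imread('pics/top6.png')[165:295,100:250]; b=cv2.imread('pics/scene6.png')[95:225,220:370]
cv2.imwrite('pics/c6.png',cv2.resize(np.hstack([a,b]),None,fx=2.6,fy=2.6,interpolation=cv2.INTER_CUBIC))
to(*car(0,0),.16,CA-np.pi/2)
E
```

```text
top
[352.6, 104.0] 115 [ 0.82  -0.334  0.019]
[172.6, 242.8] 60 [0.451 0.143 0.019]
[181.8, 252.0] 56 [0.428 0.119 0.019]
[165.9, 254.9] 63 [0.421 0.16  0.019]
[175.6, 281.3] 68 [0.355 0.134 0.019]
scene
[251.1, 136.7] 27 [0.318 0.169 0.019]
[271.4, 147.9] 18 [0.415 0.17  0.019]
[237.4, 309.5] 68 [ 0.797 -0.32   0.019]
t 29.4 tcp [0.4001 0.3117 0.2137] shift [-174.1   84.9   53.4] yaw(toolY) 0.15 rz -1.565 q7 -1.052
```

View pics/c6.png

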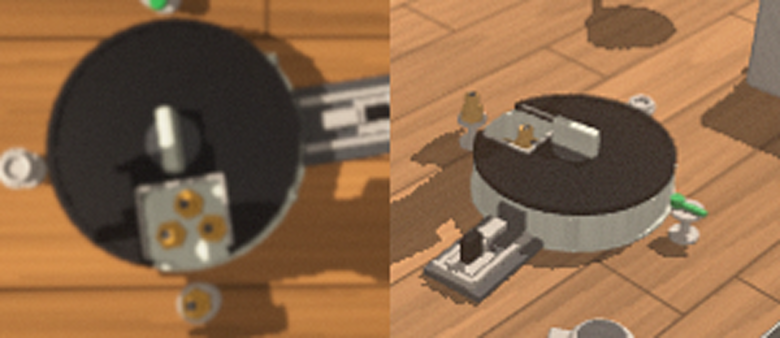

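All three fittings stand upright inside the wanted compartment. Next I'll turn the cover back.

>>> drive_tool(steps=[-35,17,0,0,0,0,-70,34,0,0,0,0,-105,51,0,0,0,0,-140,68,0,0,0,0,-174,85,0,0,0,0], grip=0.5)

```text
clock: 29.82
tcp_pos: [0.5106, 0.1447, 0.2132]
eef_rot: [0.0, 0.655, 0.756, -0.002]
wrist_force: [0.5, 0.3, -0.4]
opening: 0.5
grasp_force: 0.0
```

>>> drive_tool(steps=[0,0,0,0,0,0.12,0,0,0,0,0,0.24,0,0,0,0,0,0.36,0,0,0,0,0,0.48,0,0,0,0,0,0.52])

```text
clock: 30.23
tcp_pos: [0.5098, 0.1465, 0.2134]
eef_rot: [0.001, 0.829, 0.56, -0.001]
wrist_force: [-0.4, -0.6, 0.5]
opening: 0.504
grasp_force: 0.0
```

>>> drive_tool(steps=[0,0,0,0,0,0.12,0,0,0,0,0,0.24,0,0,0,0,0,0.36,0,0,0,0,0,0.48,0,0,0,0,0,0.52])

```text
clock: 30.65
tcp_pos: [0.5097, 0.1467, 0.2134]
eef_rot: [0.001, 0.945, 0.328, -0.001]
wrist_force: [-0.6, -0.3, -0.1]
opening: 0.5
grasp_force: 0.0
```

>>> drive_tool(steps=[0,0,0,0,0,0.12,0,0,0,0,0,0.24,0,0,0,0,0,0.36,0,0,0,0,0,0.48,0,0,0,0,0,0.53])

```text
clock: 31.07
tcp_pos: [0.5096, 0.1468, 0.2135]
eef_rot: [0.001, 0.998, 0.069, -0.001]
wrist_force: [0.7, 1.2, -0.4]
opening: 0.498
grasp_force: 0.0
```

>>> drive_tool(steps=[0,0,0,0,0,0,0,0,20,0,0,0,0,0,40,0,0,0,0,0,55,0,0,0,0,0,55,0,0,0])

```text
clock: 31.48
tcp_pos: [0.5082, 0.1474, 0.1562]
eef_rot: [0.001, 0.997, 0.073, -0.003]
wrist_force: [0.5, -0.1, -0.9]
opening: 0.502
grasp_force: 0.0
```

```bash
python3 - <<'E'
from h import *
to(*car(0,0),.078,CA-np.pi/2)
E
```

```text
t 31.4833 tcp [0.5082 0.1474 0.1562] shift [ 3.  -4.8 78.2] yaw(toolY) -1.424 rz 0.003 q7 -1.838
```

>>> drive_tool(steps=[2,-5,15,0,0,0,2,-5,40,0,0,0,2,-5,60,0,0,0,2,-5,76,0,0,0,2,-5,77,0,0,0])

```text
clock: 31.9
tcp_pos: [0.5102, 0.1535, 0.08]
eef_rot: [0.001, 0.997, 0.073, -0.002]
wrist_force: [0.2, 0.0, 0.4]
opening: 0.504
grasp_force: 0.0
```

>>> drive_tool(steps=[0,0,0,0,0,0,0,0,0,0,0,0,0,0,0,0,0,0,0,0,0,0,0,0,0,0,0,0,0,0], grip=0, newtons=30)

```text
clock: 32.32
tcp_pos: [0.5124, 0.1539, 0.0827]
eef_rot: [0.001, 0.997, 0.073, 0.001]
wrist_force: [-2.1, 3.4, 4.7]
opening: 0.15
grasp_force: 30.0
```

>>> drive_tool(steps=[0,0,0,0,0,-0.08,0,0,0,0,0,-0.2,0,0,0,0,0,-0.32,0,0,0,0,0,-0.44,0,0,0,0,0,-0.52])

```text
clock: 32.73
tcp_pos: [0.5122, 0.1544, 0.0827]
eef_rot: [0.001, 0.944, 0.329, 0.001]
wrist_force: [-0.7, -1.4, 4.4]
opening: 0.158
grasp_force: 30.0
```

>>> drive_tool(steps=[0,0,0,0,0,-0.12,0,0,0,0,0,-0.24,0,0,0,0,0,-0.36,0,0,0,0,0,-0.48,0,0,0,0,0,-0.53])

```text
clock: 33.15
tcp_pos: [0.5117, 0.1548, 0.0827]
eef_rot: [0.0, 0.825, 0.565, 0.0]
wrist_force: [-1.0, -0.7, 5.7]
opening: 0.155
grasp_force: 30.0
```

>>> drive_tool(steps=[0,0,0,0,0,-0.12,0,0,0,0,0,-0.24,0,0,0,0,0,-0.36,0,0,0,0,0,-0.48,0,0,0,0,0,-0.52])

```text
clock: 33.57
tcp_pos: [0.5111, 0.1549, 0.0827]
eef_rot: [0.0, 0.652, 0.759, -0.0]
wrist_force: [-3.2, 0.3, 7.6]
opening: 0.159
grasp_force: 30.0
```

>>> drive_tool(steps=[0,0,0,0,0,0,0,0,0,0,0,0,0,0,0,0,0,0,0,0,0,0,0,0,0,0,0,0,0,0])

```text
clock: 33.98
tcp_pos: [0.5111, 0.1549, 0.0828]
eef_rot: [0.0, 0.653, 0.757, -0.0]
wrist_force: [-2.4, -1.1, 7.8]
opening: 0.157
grasp_force: 30.0
```

```bash
python3 - <<'E'
from h import *
to(*car(0,0),.078,CA); print(st()[0]['ft_torque'])
E
```

```text
t 33.9833 tcp [0.5111 0.1549 0.0828] shift [-2.4 -1.5  4.8] yaw(toolY) 0.147 rz 0.003 q7 -0.902
[-0.11770312  0.42027342  0.07137784]
```

>>> drive_tool(steps=[0,0,0,0,0,0,0,0,0,0,0,0,0,0,0,0,0,0,0,0,0,0,0,0,0,0,0,0,0,0], grip=0.5)

```text
clock: 34.4
tcp_pos: [0.5118, 0.1551, 0.0817]
eef_rot: [0.0, 0.654, 0.757, 0.0]
wrist_force: [0.3, 0.6, 0.3]
opening: 0.496
grasp_force: 0.0
```

>>> drive_tool(steps=[0,0,-20,0,0,0,0,0,-45,0,0,0,0,0,-65,0,0,0,0,0,-75,0,0,0,0,0,-75,0,0,0])

```text
clock: 34.82
tcp_pos: [0.5128, 0.1556, 0.1585]
eef_rot: [0.001, 0.654, 0.757, 0.002]
wrist_force: [0.4, 0.4, 0.2]
opening: 0.498
grasp_force: 0.0
```

>>> drive_tool(steps=[-38,0,0,0,0,0,-76,0,0,0,0,0,-114,0,0,0,0,0,-152,0,0,0,0,0,-190,0,0,0,0,0])

```text
clock: 35.23
tcp_pos: [0.5386, -0.0348, 0.1554]
eef_rot: [-0.001, 0.653, 0.757, -0.001]
wrist_force: [0.5, -0.5, 0.0]
opening: 0.5
grasp_force: 0.0
```

>>> drive_tool(steps=[0,0,0,0,0,0,0,0,0,0,0,0,0,0,20,0,0,0,0,0,40,0,0,0,0,0,40,0,0,0])

```text
clock: 35.65
tcp_pos: [0.5369, -0.0313, 0.1135]
eef_rot: [-0.003, 0.653, 0.758, -0.002]
wrist_force: [0.3, 0.6, 0.3]
opening: 0.494
grasp_force: 0.0
```

```bash
python3 - <<'E'
from h import *
to(.540,-.0445,.042,CA)
E
```

```text
t 35.65 tcp [ 0.5369 -0.0313  0.1135] shift [-13.6   1.5  71.5] yaw(toolY) 0.149 rz 0.005 q7 -0.538
```

>>> drive_tool(steps=[-12,2,15,0,0,0,-12,2,40,0,0,0,-12,2,60,0,0,0,-12,2,71,0,0,0,-12,2,71,0,0,0])

```text
clock: 36.07
tcp_pos: [0.5417, -0.043, 0.044]
eef_rot: [-0.001, 0.653, 0.758, -0.001]
wrist_force: [-0.0, -0.2, 0.5]
opening: 0.494
grasp_force: 0.0
```

>>> drive_tool(steps=[0,0,0,0,0,0,0,0,0,0,0,0,0,0,0,0,0,0,0,0,0,0,0,0,0,0,0,0,0,0], grip=0)

```text
clock: 36.48
tcp_pos: [0.5412, -0.0449, 0.0463]
eef_rot: [-0.001, 0.654, 0.757, -0.002]
wrist_force: [-2.5, 0.8, 7.8]
opening: 0.158
grasp_force: 30.0
```

>>> drive_tool(steps=[8,0,0,0,0,0,18,0,0,0,0,0,28,0,0,0,0,0,37,0,0,0,0,0,41,0,0,0,0,0])

```text
clock: 36.9
tcp_pos: [0.5352, -0.0051, 0.0464]
eef_rot: [0.0, 0.654, 0.757, -0.003]
wrist_force: [-0.7, -8.4, 5.1]
opening: 0.155
grasp_force: 30.0
```

>>> drive_tool(steps=[1,0,0,0,0,0,2,0,0,0,0,0,3,0,0,0,0,0,3,0,0,0,0,0,3,0,0,0,0,0])

```text
clock: 37.32
tcp_pos: [0.5352, -0.0051, 0.0464]
eef_rot: [0.001, 0.655, 0.756, -0.003]
wrist_force: [-2.5, -6.7, 6.9]
opening: 0.156
grasp_force: 30.0
```

>>> drive_tool(steps=[-1,0,0,0,0,0,-1,0,0,0,0,0,-1,0,0,0,0,0,-1,0,0,0,0,0,-1,0,0,0,0,0], grip=0.5)

```text
clock: 37.73
tcp_pos: [0.537, -0.0014, 0.0458]
eef_rot: [-0.0, 0.653, 0.757, 0.0]
wrist_force: [0.2, -0.6, -0.8]
opening: 0.493
grasp_force: 0.0
```

>>> drive_tool(steps=[0,0,-30,0,0,0,0,0,-65,0,0,0,0,0,-100,0,0,0,0,0,-135,0,0,0,0,0,-165,0,0,0])

```text
clock: 38.15
tcp_pos: [0.5368, -0.0015, 0.2129]
eef_rot: [0.0, 0.653, 0.757, 0.001]
wrist_force: [0.8, -0.7, -0.1]
opening: 0.501
grasp_force: 0.0
```

>>> drive_tool(steps=[-35,0,0,0,0,0,-70,0,0,0,0,0,-105,0,0,0,0,0,-140,0,0,0,0,0,-150,0,0,0,0,0])

```text
clock: 38.57
tcp_pos: [0.5583, -0.1577, 0.2101]
eef_rot: [0.001, 0.657, 0.754, -0.002]
wrist_force: [0.3, -1.4, -0.3]
opening: 0.502
grasp_force: 0.0
```

>>> drive_tool(steps=[-35,0,0,0,0,0,-70,0,0,0,0,0,-90,0,0,0,0,0,-100,0,0,0,0,0,-100,0,0,0,0,0])

```text
clock: 38.98
tcp_pos: [0.5728, -0.2516, 0.2102]
eef_rot: [0.0, 0.655, 0.756, -0.0]
wrist_force: [0.0, 0.1, 0.4]
opening: 0.505
grasp_force: 0.0
```

```bash
python3 - <<'E'
from h import *
cap('top','t7.png'); cap('scene','s7.png'); print(brass('pics/t7.png'))
cv2.imwrite('pics/c7.png',cv2.resize(cv2.imread('pics/t7.png'),(800,600)))
E
```

```text
[([353.0, 103.9], 118), ([323.5, 213.0], 16), ([175.2, 281.4], 76)]
```

View pics/c7.png

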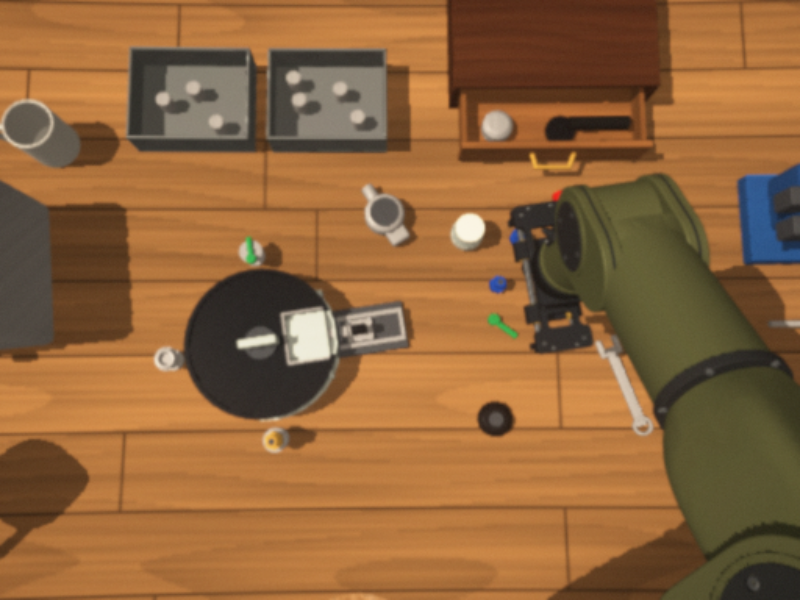

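The fin is back at (361,329), where it started, and the opening is parked over the land at (308,333). No loose brass is left on the bench, and the other things look unmoved, so I'm handing the job in.

```bash
python3 -c "
from h import *
print(close_job())"
```

```text
the job is handed in; nothing more can be done
None
```

I put all three loose brass fittings in the compartment at the fitting-sample post, turned the cover back over the land, slid the lock home and handed the job in at about 39 s; the hand-in returned no verdict.

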